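# Pack the slide-test dropper bottles back into their tray

## Task

The slide test is finished: pack its four dropper bottles, the ones with a pointed nozzle cap, back into the divided grey tray for the fridge. Each stands upright in the compartment of its own size: the smallest bottle in the smallest compartment, the next in the next, and so on up to the largest. Knock nothing over, and leave the flat-capped bottles, the timer and the tube rack where they are on the bench.

Things in the scene. Friction and masses are not known exactly. Their poses are not given: they have to be found in the camera images.
- dropper_s: Smallest dropper bottle: round white squeeze bottle with a paper label and a green cap that runs up to a pointed nozzle. Body 22 mm in diameter, straight-sided from the foot to 36 mm height; total height 56 mm; ribbed cap 16 mm in diameter. Stands upright; origin at the centre of its underside, z up its axis; it is round, so yaw means nothing.
- dropper_m: Second smallest dropper bottle: round white squeeze bottle with a paper label and a green cap that runs up to a pointed nozzle. Body 30 mm in diameter, straight-sided from the foot to 46 mm height; total height 72 mm; ribbed cap 20 mm in diameter. Stands upright; origin at the centre of its underside, z up its axis; it is round, so yaw means nothing.
- dropper_l: Second largest dropper bottle: round white squeeze bottle with a paper label and a green cap that runs up to a pointed nozzle. Body 38 mm in diameter, straight-sided from the foot to 57 mm height; total height 88 mm; ribbed cap 23 mm in diameter. Stands upright; origin at the centre of its underside, z up its axis; it is round, so yaw means nothing.
- dropper_xl: Largest dropper bottle: round white squeeze bottle with a paper label and a green cap that runs up to a pointed nozzle. Body 47 mm in diameter, straight-sided from the foot to 68 mm height; total height 102 mm; ribbed cap 26 mm in diameter. Stands upright; origin at the centre of its underside, z up its axis; it is round, so yaw means nothing.
- tray: Loose (0.3 kg) grey open tray, 217 mm long (x) by 70 mm wide (y) by 18 mm high, lying on the bench; floor and walls 3 mm thick. Three cross walls, as high as the rim, divide it into four compartments in one row along its x axis, each 64 mm wide in y and, from -x to +x, 38, 46, 54 and 64 mm long; their centres lie at x = -86.5, -41.5, +11.5 and +73.5 mm, y = 0. Origin at the centre of its underside. Either end may point any way.
- flat_m: Smaller flat-capped bottle, not part of the kit: round white bottle with a paper label and a broad, flat green screw cap without a nozzle. Body 30 mm in diameter, straight to 46 mm; cap 26 mm in diameter; total height 64 mm. Stands upright; origin at the centre of its underside, z up its axis; it is round, so yaw means nothing.
- flat_l: Larger flat-capped bottle, not part of the kit: round white bottle with a paper label and a broad, flat green screw cap without a nozzle. Body 38 mm in diameter, straight to 57 mm; cap 33 mm in diameter; total height 80 mm. Stands upright; origin at the centre of its underside, z up its axis; it is round, so yaw means nothing.
- timer: White digital lab timer with a grey display and three buttons, 66 x 62 x 14 mm, lying flat. Origin at the centre of its underside. Stays where it is.
- tube_rack: White rack full of capped blood tubes, 136 mm (x) by 92 mm (y), 94 mm high over the red, lilac and white caps. Origin at the centre of its underside. Stays where it is.
Mind the look-alikes: they are no part of the job. What is shaped like the dropper_l but brown is not meant. What is shaped like the flat_m but black is not meant.

How it is judged (in metres and radians):
At the end, for the whole second after the job is handed in: Each dropper bottle stands upright (0.12 rad) and at rest on the tray floor (within 5 mm), its whole foot inside the compartment of its size rank; the tray lies flat on the bench; flat-capped bottles, timer and tube rack are upright, within 20 mm of where they began (x of dropper_s in the frame of tray between -0.0965 and -0.0765 m and y of dropper_s in the frame of tray between -0.023 and 0.023 m and z of dropper_s in the frame of tray between -0.002 and 0.008 m and angle between each of dropper_s, dropper_m, dropper_l, dropper_xl's own z axis and vertical below 0.12 rad and linear speed of each of dropper_s, dropper_m, dropper_l, dropper_xl, tray below 0.02 m/s and angular speed of each of dropper_s, dropper_m, dropper_l, dropper_xl below 0.3 rad/s and x of dropper_m in the frame of tray between -0.0515 and -0.0315 m and y of dropper_m in the frame of tray between -0.019 and 0.019 m and z of dropper_m in the frame of tray between -0.002 and 0.008 m and x of dropper_l in the frame of tray between 0.0015 and 0.0215 m and y of dropper_l in the frame of tray between -0.015 and 0.015 m and z of dropper_l in the frame of tray between -0.002 and 0.008 m and x of dropper_xl in the frame of tray between 0.063 and 0.084 m and y of dropper_xl in the frame of tray between -0.0105 and 0.0105 m and z of dropper_xl in the frame of tray between -0.002 and 0.008 m and angle between tray's own z axis and vertical below 0.05 rad and height (world z) of tray below 0.006 m and distance of each of flat_m, flat_l, timer, tube_rack from where it was at the start of the episode below 0.02 m and angle between each of flat_m, flat_l, timer, tube_rack's own z axis and vertical below 0.2 rad); the robot touches nothing.
It fails at once if a bottle of the kit is knocked over (tilted more than 0.6 rad) (angle between any of dropper_s, dropper_m, dropper_l, dropper_xl's own z axis and vertical above 0.6 rad).
It fails at once if a flat-capped bottle, the timer or the tube rack is moved by more than 20 mm or tipped more than 0.4 rad (distance of any of flat_m, flat_l, timer, tube_rack from where it was at the start of the episode above 0.02 m or angle between any of flat_m, flat_l, timer, tube_rack's own z axis and vertical above 0.4 rad).
It also fails if it takes over 99 s, if anything falls off the work surface, if the arm or the gripper's body presses on something with over 40 N, if the wrist force passes 120 N, or if a joint passes its speed limit or range.

## Robot

A 7-joint arm with a two-finger parallel gripper is mounted at the origin on the work surface. World frame = base frame: x ahead of the robot, y to its left, z up, the work surface at z = 0. Lengths are in mm, angles in rad, forces in N, time in s.
With the tool pointing down it reaches from about 400 to 900 mm from the base axis. Payload 5.5 kg.
Tool frame: the origin (TCP) lies midway between the tips of the shut fingers; the grasp point (between the pads) lies 19 mm behind it; z points along the fingers, y is the line along which they close (so a half turn about z gives the same grasp; the last joint's range is limited). The gripper opens to 92 mm and grips with 3 to 60 N. Pads are 19 mm wide; open, the fingers measure 130 mm over their backs; the gripper's body (75 mm by 190 mm) begins 47 mm behind the grasp point.
Start: joints at [1.61, 0.501, -0.427, 1.55, 0.221, 1.138, -0.21], TCP at [144.293, -633.782, 226.729] pointing down, gripper open.
Joint ranges: [-2.88, 2.88], [-0.31, 2.03], [-1.54, 1.56], [0.2, 2.42], [-1.41, 4.55], [0.19, 2.02], [-2.57, 2.57]. Speed limits (rad/s): [2.57, 2.57, 3.14, 3.14, 3.14, 3.14, 3.14].

## Interface

Orientations are given as a unit quaternion [w, x, y, z].
In Python, from workcell import readout, vision, job, finder gives the robot as it stands. The module is installed in compiled form; this text tells all that it offers.
- The arm moves only by the shell command python3 -m jog 'ROWS' [FORCE]. ROWS is JSON, a list of rows, each a list of 3 entries, a list of its own where there are three numbers: the shift along the world's x, y, z normalised to -1 to 1, where 1 is 0.1 m, then the turn, a rotation vector about the world's x, y, z normalised to -1 to 1, where 1 is 6 degrees, then the gripper command: -1 is shut, 1 is fully open, values between are in proportion. A call has 1 to 10 rows; each row shifts and turns the commanded pose from where the row before left it; what a row does not reach is not made up. A row lasts 1/8 s, in which the tool goes at most 62.5 mm and 10.7 degrees, less where a joint would pass 70% of its speed; a pose out of reach is approached as far as the arm can. A call with a number of a shift or a turn outside -1 to 1 is refused whole. A call with a gripper value outside its range is refused whole. The fingers move at their own pace and stop on an object; FORCE is the grip in N (left out, the last holds). Time passes only in rows, so rows that do not move let the fingers close. It gives the time, the measured TCP pose, the force, the opening and the grip force at its end, in the units of the state.
- readout.observe(): the state, without advancing time (a new reading comes with each control period).
- vision.snapshot(name): name is "side" or "top"; returns the picture (400x640x3 uint8, blue, green, red); there is no depth.
- vision.camera_model(name): a dict with "fx", "fy", "cx", "cy" (pixels), "position" and "rotation" of the camera in the world. Camera axes: x right, y down, z forward; pixel columns grow to the right and rows downward; lengths in mm; the calibration is good to about 2 mm. A picture is of the moment at which its call begins. camera_model takes no time and is no camera call.
- job.job_done(): hands the job in; it is judged then, once.
Trained networks look in the newest picture that a camera, given by its name, has taken for a name from the list of things; names that differ only in an ending like _2 or _b are one class to them, and where a whole thing is asked for, a point or a joint stands for the part that bears it (a point fixed in the world has none). Each returns a list of dicts, best first, with "score" (0 to 1); they miss things now and then, are a little off and sometimes report something else, mostly with a low value. They report only what shows in the picture. A call takes as long as a camera call. They do not tell look-alikes from the thing itself.
- finder.regions_of(label, camera): "region" (400x640 bool, what is visible of it) and "xy" ([column, row] in pixels, amid what is visible of it).
The state is a dict: "time": time; "qpos": joint angles; "dq": joint speeds; "joint_torque": joint torques, N m; "tool_pos": TCP position; "tcp_rot": TCP orientation; "wrist_force": force on the tool from outside, world axes, zero at the start; "ft_torque": the same for the moment, N m; "width": opening from 0.0 (shut) to 1.0 (fully open); "gripper_force": force on a finger pad.
Only numpy, scipy, OpenCV 4.12 (cv2) and the standard library are available. Lean on these libraries where they do the work, as an engineer would, in place of code of your own. Each camera call takes 0.05 s, during which the arm holds its last target. There are 200 camera calls.

## Working session

There is one attempt and no reset: what is moved stays moved. The work goes in short steps, Python scripts to look and compute and a shell command to move; the robot and the scene stay as the last step left them, time stands still between calls to the robot, and variables do not carry over. Pictures are saved under pics/ and viewed, at most 14 in all, crops included, and the job is handed in when it is done.

```bash
mkdir -p pics; python3 - <<'E'
from workcell import readout, vision
import cv2
for n in ("top","side"):
    cv2.imwrite(f"pics/{n}0.png",vision.snapshot(n)); print(n,vision.camera_model(n))
s=readout.observe(); print(s["time"],s["tool_pos"],s["tcp_rot"],s["width"])
E
```

```text
top {'fx': 376.6172312713849, 'fy': 376.6172312713849, 'cx': 319.246380819282, 'cy': 203.3168967677212, 'position': array([482.79665191, -20.644346  , 858.23122716]), 'rotation': array([ 0.02881853, -0.70027224,  0.71305981, -0.01827551])}
side {'fx': 395.21727193583223, 'fy': 395.21727193583223, 'cx': 322.75452798962914, 'cy': 199.13580639380126, 'position': array([ 276.3486212 , -571.24931228,  516.98513962]), 'rotation': array([-0.42964689,  0.88170174, -0.17404607,  0.08782686])}
0.1 [ 144.07717981 -633.18933922  225.8034758 ] [-8.59450651e-04  9.93742713e-01  1.11690094e-01 -7.08198515e-05] 1.0005313521193622
```

View pics/top0.png

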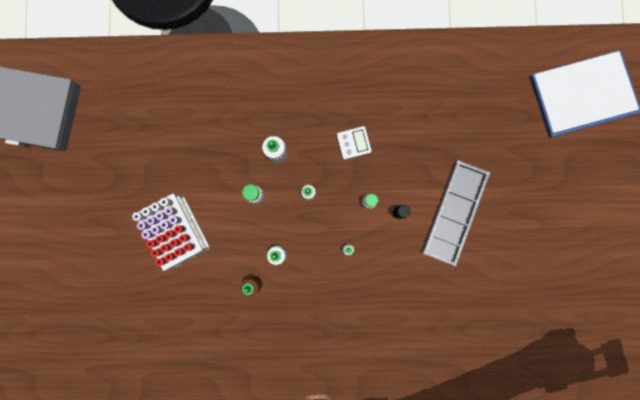

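View pics/side0.png

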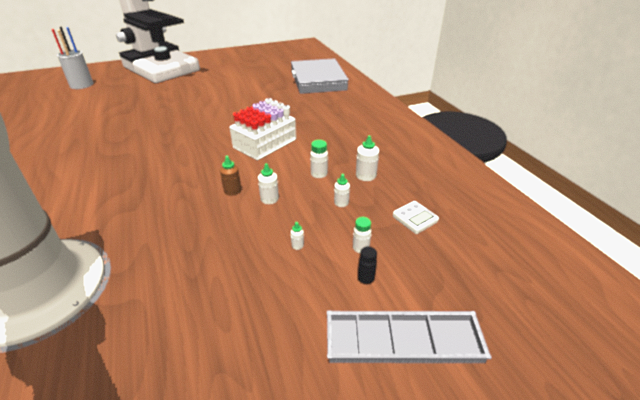

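The four pointed-nozzle bottles in the top view are XL (273,147), M (308,191), L (276,255) and S (348,250). The tray centre is at about (457,213), with its small compartment towards the robot. The look-alikes are brown (249,288) and black (401,212).

```bash
cat > h.py <<'E'
import numpy as np, cv2
from scipy.optimize import minimize
from scipy.spatial.transform import Rotation as R
from workcell import readout, vision, finder
def proj(n,P):
    c=vision.camera_model(n); q=c["rotation"]; r=R.from_quat([q[1],q[2],q[3],q[0]]).as_matrix()
    p=(np.asarray(P,float)-c["position"])@r
    return np.c_[c["fx"]*p[:,0]/p[:,2]+c["cx"],c["fy"]*p[:,1]/p[:,2]+c["cy"]]
def ray(n,uv,z):
    c=vision.camera_model(n); q=c["rotation"]; r=R.from_quat([q[1],q[2],q[3],q[0]]).as_matrix()
    d=r@[(uv[0]-c["cx"])/c["fx"],(uv[1]-c["cy"])/c["fy"],1]; return c["position"]+d*(z-c["position"][2])/d[2]
def cyl(prof):
    a=np.linspace(0,2*np.pi,24,endpoint=False)
    return np.vstack([np.c_[d/2*np.cos(a),d/2*np.sin(a),0*a+z] for d,z in prof])
def box(x,y,z): return np.array([[i*x/2,j*y/2,k*z] for i in(-1,1) for j in(-1,1) for k in(0,1)])
M={"dropper_s":[(22,0),(22,36),(16,40),(16,46),(3,56)],"dropper_m":[(30,0),(30,46),(20,51),(20,59),(3,72)],
"dropper_l":[(38,0),(38,57),(23,63),(23,72),(3,88)],"dropper_xl":[(47,0),(47,68),(26,75),(26,85),(3,102)],
"flat_m":[(30,0),(30,46),(26,50),(26,64)],"flat_l":[(38,0),(38,57),(33,62),(33,80)]}
M={k:cyl(v) for k,v in M.items()}; M["tray"]=box(217,70,18); M["timer"]=box(66,62,14)
def fit(name,masks,x0,S=4):
    P=M[name]; yaw=len(x0)==3; parts=[P]
    if not yaw: # consecutive rings -> convex pieces
        parts=[P[i:i+48] for i in range(0,len(P)-24,24)]
    def cost(x):
        t=x[2] if yaw else 0; r=R.from_euler("z",t).as_matrix(); c=0
        for n,m in masks.items():
            im=np.zeros((400*S,640*S),np.uint8)
            for Q in parts:
                h=cv2.convexHull(np.float32((proj(n,Q@r.T+[x[0],x[1],0])+.5)*S))
                cv2.fillConvexPoly(im,np.int32(np.round(h)),1)
            M2=np.kron(m.astype(np.uint8),np.ones((S,S),np.uint8)); c+=1-(im&M2).sum()/(im|M2).sum()
        return c/len(masks)
    s=np.array([[0]*len(x0)]+[list(np.eye(len(x0))[i]*([8,8,.1][i])) for i in range(len(x0))])+x0
    o=minimize(cost,x0,method="Nelder-Mead",options=dict(initial_simplex=s,xatol=.1,fatol=1e-4,maxfev=80)); return o.x,o.fun
E
cat > m.py <<'E'
from h import *
for n in("top","side"): vision.snapshot(n)
G={"dropper_s":(348,250),"dropper_m":(308,191),"dropper_l":(276,255),"dropper_xl":(273,147),"flat_m":(371,201),"flat_l":(252,193),"tray":(457,213),"timer":(354,143)}
for k,uv in G.items():
    z=M[k][:,2].max()*.8; p=ray("top",uv,z)[:2]; masks={}
    for n in("top","side"):
        e=proj(n,[[*p,M[k][:,2].max()*.5]])[0]; L=[r for r in finder.regions_of(k,n) if np.hypot(*(np.array(r["xy"])-e))<15]
        if L: masks[n]=L[0]["region"]
    x0=[*p,0] if k in("timer",) else [*p,-.3] if k=="tray" else [*p]
    if k=="tray":
        (c,wh,a)=cv2.minAreaRect(np.argwhere(masks["top"])[:,::-1].astype(np.float32))
        b=cv2.boxPoints((c,wh,a)); w=np.array([ray("top",q,9)[:2] for q in b]); e=max([w[1]-w[0],w[2]-w[1]],key=np.linalg.norm)
        if e[0]<0:e=-e
        x0[2]=np.arctan2(e[1],e[0])
    for ks in (["top"],["side"],["top","side"]):
        mm={q:masks[q] for q in ks if q in masks}
        if mm:
            x,f=fit(k,mm,x0); print(k,ks,x.round(2),round(f,3),"guess",np.round(x0,1) if len(ks)==2 else "")
E
python3 m.py
```

```text
dropper_s ['top'] [434.91 -69.74] 0.164 guess 
dropper_s ['side'] [435.03 -70.18] 0.075 guess 
dropper_s ['top', 'side'] [435.22 -69.74] 0.121 guess [435.7 -68.9]
dropper_m ['top'] [562.54  15.75] 0.117 guess 
dropper_m ['side'] [563.06  17.01] 0.106 guess 
dropper_m ['top', 'side'] [562.54  15.7 ] 0.113 guess [563.1  14.4]
dropper_l ['side'] [426.88  85.26] 0.06 guess 
dropper_l ['top', 'side'] [426.88  85.26] 0.06 guess [429.3  82.6]
dropper_xl ['top'] [658.54  86.66] 0.046 guess 
dropper_xl ['side'] [657.88  86.61] 0.065 guess 
dropper_xl ['top', 'side'] [657.95  86.73] 0.057 guess [654.6  85.1]
flat_m ['top'] [ 541.48 -119.  ] 0.069 guess 
flat_m ['top', 'side'] [ 541.48 -119.  ] 0.069 guess [ 539.7 -120.1]
flat_l ['top'] [560.04 134.41] 0.098 guess 
flat_l ['side'] [559.81 134.82] 0.055 guess 
flat_l ['top', 'side'] [559.58 134.15] 0.077 guess [560.5 133.1]
tray ['top'] [ 5.1308e+02 -3.1451e+02 -3.9000e-01] 0.037 guess 
tray ['side'] [ 5.1231e+02 -3.1265e+02 -3.9000e-01] 0.034 guess 
tray ['top', 'side'] [ 5.1264e+02 -3.1349e+02 -3.9000e-01] 0.042 guess [ 5.119e+02 -3.152e+02 -4.000e-01]
timer ['top'] [ 6.7653e+02 -8.9100e+01  2.4000e-01] 0.129 guess 
timer ['side'] [ 6.7619e+02 -8.9820e+01  2.3000e-01] 0.098 guess 
timer ['top', 'side'] [ 6.7801e+02 -8.9120e+01  2.4000e-01] 0.112 guess [675.5 -90.    0. ]
```

```bash
python3 -m jog '[[[0.2,0.4,0],[0,0,-1],1],[[0.24,0.47,0],[0,0,-1],1],[[0.25,0.48,0],[0,0,-1],1],[[0.25,0.48,0],[0,0,-1],1],[[0.25,0.48,0],[0,0,-1],1],[[0.25,0.48,0],[0,0,-0.87],1],[[0.25,0.48,0],[0,0,0],1],[[0.25,0.48,0],[0,0,0],1],[[0.25,0.48,0],[0,0,0],1],[[0.25,0.48,0],[0,0,0],1]]' 15
python3 -m jog '[[[0.24,0.48,0],[0,0,0],1],[[0.18,0.4,-0.2],[0,0,0],1],[[0,0,0],[0,0,0],1],[[0,0,0],[0,0,0],1]]'
```

```text
time: 2.25
tool_pos: [389.1, -161.3, 227.2]
tcp_rot: [0.0, 0.981, -0.194, 0.001]
wrist_force: [0.5, -1.0, 0.3]
width: 1.001
gripper_force: 0.0
time: 2.75
tool_pos: [430.1, -75.2, 206.7]
tcp_rot: [0.0, 0.981, -0.194, -0.0]
wrist_force: [-0.1, -0.1, 0.4]
width: 0.999
gripper_force: 0.0
```

```bash
python3 -m jog '[[[0.05,0.055,-0.4],[0,0,0],1],[[0,0,-0.5],[0,0,0],1],[[0,0,-0.5],[0,0,0],1],[[0,0,-0.3],[0,0,0],1],[[0,0,-0.17],[0,0,0],1],[[0,0,0],[0,0,0],1],[[0,0,0],[0,0,0],-1],[[0,0,0],[0,0,0],-1],[[0,0,0],[0,0,0],-1],[[0,0,0],[0,0,0],-1]]' 12
python3 -m jog '[[[0,0,0],[0,0,0],-1],[[0,0,0],[0,0,0],-1],[[0,0,0],[0,0,0],-1]]'
```

```text
time: 4.0
tool_pos: [435.6, -69.4, 20.1]
tcp_rot: [0.0, 0.981, -0.194, 0.0]
wrist_force: [0.4, 0.8, 0.5]
width: 0.613
gripper_force: 0.0
time: 4.38
tool_pos: [435.3, -69.2, 19.7]
tcp_rot: [-0.0, 0.981, -0.194, 0.0]
wrist_force: [-1.0, 0.4, 0.1]
width: 0.29
gripper_force: 0.0
```

```bash
python3 -m jog '[[[0,0,0],[0,0,0],-1],[[0,0,0],[0,0,0],-1],[[0,0,0],[0,0,0],-1],[[0,0,0.2],[0,0,0],-1],[[0,0,0.4],[0,0,0],-1],[[0,0,0.4],[0,0,0],-1],[[0,0,0.2],[0,0,0],-1],[[0,-0.2,0],[0,0,0],-1]]'
python3 -m jog '[[[0,-0.4,0],[0,0,0],-1],[[0,-0.4,0],[0,0,0],-1],[[0,-0.4,0],[0,0,0],-1],[[-0.02,-0.4,0],[0,0,0],-1],[[0,-0.31,0],[0,0,0],-1],[[0,0,0],[0,0,0],-1],[[0,0,0],[0,0,0],-1]]'
python3 -c "
from h import *
cv2.imwrite('pics/s1.png',vision.snapshot('side')[150:400,180:560].repeat(2,0).repeat(2,1))"
```

```text
time: 5.38
tool_pos: [436.8, -88.6, 141.7]
tcp_rot: [0.0, 0.981, -0.193, 0.002]
wrist_force: [-0.4, -1.0, -0.2]
width: 0.233
gripper_force: 12.0
time: 6.25
tool_pos: [433.2, -279.4, 139.5]
tcp_rot: [-0.0, 0.981, -0.194, -0.0]
wrist_force: [-0.2, -0.5, -0.4]
width: 0.231
gripper_force: 12.0
```

View pics/s1.png

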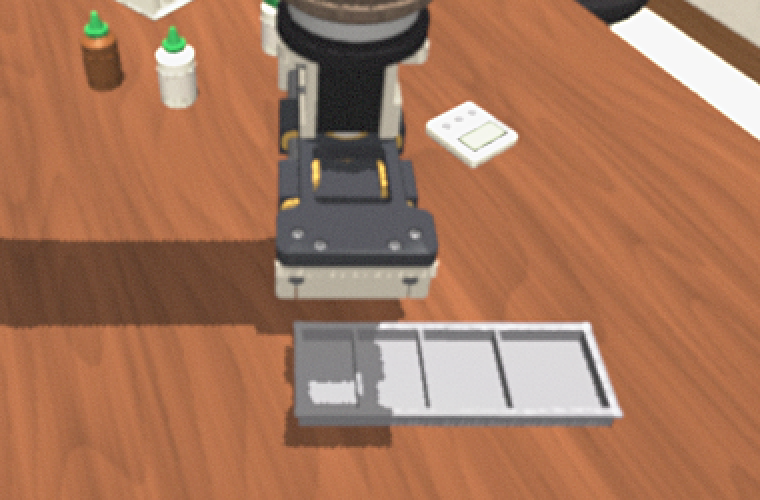

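The bottle is held (width 21 mm), though the gripper hides it; it is above the small compartment, so I lower it and release.

```bash
python3 -m jog '[[[0,-0.01,-0.3],[0,0,0],-1],[[0,0,-0.4],[0,0,0],-1],[[0,0,-0.3],[0,0,0],-1],[[0,0,-0.1],[0,0,0],-1],[[0,0,-0.06],[0,0,0],-1],[[0,0,0],[0,0,0],-1],[[0,0,0],[0,0,0],-1]]'
python3 -m jog '[[[0,0,0],[0,0,0],0.2],[[0,0,0],[0,0,0],0.4],[[0,0,0],[0,0,0],0.4],[[0,0,0],[0,0,0],0.4],[[0,0,0.2],[0,0,0],1],[[0,0,0.5],[0,0,0],1],[[0,0,0.5],[0,0,0],1]]'
```

```text
time: 7.18
tool_pos: [434.0, -281.7, 24.7]
tcp_rot: [0.0, 0.981, -0.194, 0.001]
wrist_force: [0.0, -0.1, -0.9]
width: 0.232
gripper_force: 12.0
time: 8.05
tool_pos: [433.3, -280.9, 146.0]
tcp_rot: [-0.0, 0.981, -0.194, 0.0]
wrist_force: [0.9, -1.1, 0.6]
width: 0.945
gripper_force: 0.0
```

```bash
python3 -m jog '[[[0.1,0.2,0],[0,0,1],1],[[0.2,0.45,0],[0,0,1],1],[[0.2,0.45,0],[0,0,1],1],[[0.2,0.45,0],[0,0,0.7],1],[[0.2,0.45,0],[0,0,0],1],[[0.2,0.45,0],[0,0,0],1],[[0.19,0.45,0],[0,0,0],1],[[0,0.07,0],[0,0,0],1],[[0,0,0],[0,0,0],1],[[0,0,0],[0,0,0],1]]'
python3 - <<'E'
from h import *
b=vision.snapshot('top'); m={n:None for n in('top','side')}
for k,p in(("dropper_s",[432.6,-280.6]),("tray",[512.6,-313.5,-.39]),("dropper_m",[562.5,15.8])):
    e=proj("top",[[p[0],p[1],30]])[0]; L=[r for r in finder.regions_of(k,"top") if np.hypot(*(np.array(r["xy"])-e))<20]
    if L: print(k,fit(k,{"top":L[0]["region"]},p))
cv2.imwrite('pics/s2.png',cv2.resize(b[130:290,280:520],None,fx=3,fy=3))
E
```

```text
time: 9.3
tool_pos: [561.9, 13.6, 143.9]
tcp_rot: [0.001, 1.0, -0.003, -0.0]
wrist_force: [-0.1, -0.5, 0.6]
width: 0.997
gripper_force: 0.0
tray (array([ 5.12351865e+02, -3.13968866e+02, -3.95905003e-01]), np.float64(0.07775865777586577))
```

View pics/s2.png

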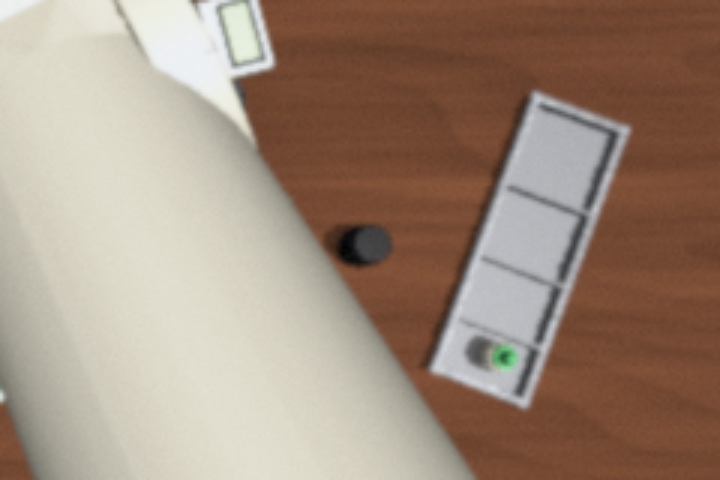

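S stands in the smallest compartment (crop 503,357), and the tray hasn't moved. Next is M.

```bash
python3 -m jog '[[[0.01,0.02,-0.3],[0,0,0],1],[[0,0,-0.4],[0,0,0],1],[[0,0,-0.35],[0,0,0],1],[[0,0,-0.15],[0,0,0],1],[[0,0,0],[0,0,0],1],[[0,0,0],[0,0,0],-1],[[0,0,0],[0,0,0],-1],[[0,0,0],[0,0,0],-1],[[0,0,0],[0,0,0],-1],[[0,0,0],[0,0,0],-1]]' 15
python3 -m jog '[[[0,0,0],[0,0,0],-1],[[0,0,0],[0,0,0],-1],[[0,0,0],[0,0,0],-1],[[0,0,0],[0,0,0],-1],[[0,0,0.2],[0,0,0],-1],[[0,0,0.5],[0,0,0],-1],[[0,0,0.5],[0,0,0],-1],[[0,0,0.1],[0,0,0],-1]]'
```

```text
time: 10.75
tool_pos: [563.3, 17.6, 23.9]
tcp_rot: [0.0, 1.0, -0.002, 0.0]
wrist_force: [0.8, 0.1, -0.3]
width: 0.504
gripper_force: 0.0
time: 11.75
tool_pos: [565.9, 18.5, 158.6]
tcp_rot: [0.0, 1.0, -0.001, 0.004]
wrist_force: [-0.3, -0.4, -0.5]
width: 0.325
gripper_force: 15.0
```

```bash
python3 -m jog '[[[-0.05,-0.2,0],[0,0,-1],-1],[[-0.12,-0.4,0],[0,0,-1],-1],[[-0.12,-0.45,0],[0,0,-1],-1],[[-0.12,-0.45,0],[0,0,-0.7],-1],[[-0.12,-0.45,0],[0,0,0],-1],[[-0.12,-0.45,0],[0,0,0],-1],[[-0.12,-0.45,0],[0,0,0],-1],[[-0.11,-0.29,0],[0,0,0],-1],[[0,0,0],[0,0,0],-1],[[0,0,0],[0,0,0],-1]]'
```

```text
time: 13.0
tool_pos: [475.4, -295.1, 153.7]
tcp_rot: [-0.0, 0.981, -0.194, -0.0]
wrist_force: [0.3, 1.1, -0.4]
width: 0.326
gripper_force: 15.0
```

```bash
python3 -m jog '[[[-0.01,-0.025,-0.3],[0,0,0],-1],[[0,0,-0.4],[0,0,0],-1],[[0,0,-0.35],[0,0,0],-1],[[0,0,-0.14],[0,0,0],-1],[[0,0,-0.06],[0,0,0],-1],[[0,0,0],[0,0,0],-1],[[0,0,0],[0,0,0],-1]]'
python3 -m jog '[[[0,0,0],[0,0,0],0.2],[[0,0,0],[0,0,0],0.4],[[0,0,0],[0,0,0],0.4],[[0,0,0],[0,0,0],0.4],[[0,0,0.2],[0,0,0],1],[[0,0,0.5],[0,0,0],1],[[0,0,0.5],[0,0,0],1]]'
```

```text
time: 13.88
tool_pos: [475.3, -299.2, 30.0]
tcp_rot: [0.0, 0.981, -0.194, 0.001]
wrist_force: [0.5, 0.1, -0.9]
width: 0.316
gripper_force: 15.0
time: 14.75
tool_pos: [474.3, -298.4, 151.0]
tcp_rot: [-0.0, 0.981, -0.194, 0.0]
wrist_force: [0.5, -0.4, 0.4]
width: 0.972
gripper_force: 0.0
```

```bash
python3 -m jog '[[[-0.03,0.25,0],[0,0,0],1],[[-0.05,0.45,0],[0,0,0],1],[[-0.05,0.45,0],[0,0,0],1],[[-0.06,0.48,0],[0,0,0],1],[[-0.06,0.48,0],[0,0,0],1],[[-0.06,0.48,0],[0,0,0],1],[[-0.06,0.48,0],[0,0,0],1],[[-0.06,0.46,0],[0,0,0],1],[[-0.04,0.3,0],[0,0,0],1],[[0,0,0],[0,0,0],1]]' 18
python3 -m jog '[[[0,0,0],[0,0,0],1]]'
python3 - <<'E'
from h import *
b=vision.snapshot('top'); cv2.imwrite('pics/s3.png',cv2.resize(b[100:300,200:520],None,fx=2.4,fy=2.4))
E
```

```text
time: 16.0
tool_pos: [427.2, 87.0, 150.0]
tcp_rot: [-0.0, 0.982, -0.191, 0.001]
wrist_force: [0.4, -0.4, -0.4]
width: 1.0
gripper_force: 0.0
time: 16.12
tool_pos: [427.6, 83.6, 149.3]
tcp_rot: [0.0, 0.981, -0.194, 0.001]
wrist_force: [0.8, -0.3, 0.2]
width: 0.997
gripper_force: 0.0
```

View pics/s3.png

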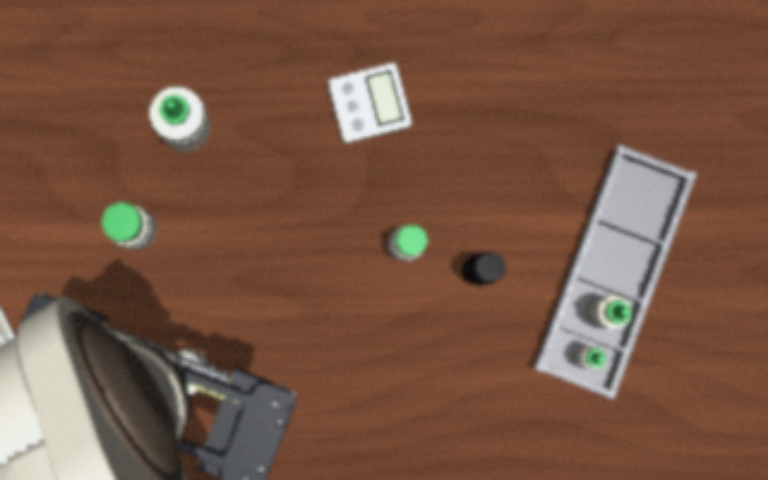

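M (crop 617,312) and S (595,357) both stand in their compartments, and nothing else has moved. Next is L.

```bash
python3 -m jog '[[[0,0.015,-0.3],[0,0,0],1],[[0,0,-0.4],[0,0,0],1],[[0,0,-0.35],[0,0,0],1],[[0,0,-0.14],[0,0,0],1],[[0,0,0],[0,0,0],1],[[0,0,0],[0,0,0],-1],[[0,0,0],[0,0,0],-1],[[0,0,0],[0,0,0],-1],[[0,0,0],[0,0,0],-1],[[0,0,0],[0,0,0],-1]]' 18
python3 -m jog '[[[0,0,0],[0,0,0],-1],[[0,0,0],[0,0,0],-1],[[0,0,0],[0,0,0],-1],[[0,0,0.2],[0,0,0],-1],[[0,0,0.5],[0,0,0],-1],[[0,0,0.5],[0,0,0],-1],[[0,0,0.1],[0,0,0],-1],[[0,0,0],[0,0,0],-1]]'
```

```text
time: 17.42
tool_pos: [427.4, 85.7, 29.9]
tcp_rot: [-0.0, 0.981, -0.194, 0.0]
wrist_force: [-0.4, -0.8, 0.7]
width: 0.503
gripper_force: 0.0
time: 18.42
tool_pos: [427.5, 85.4, 159.9]
tcp_rot: [0.0, 0.981, -0.194, 0.001]
wrist_force: [-1.0, -0.5, -0.8]
width: 0.41
gripper_force: 18.0
```

```bash
python3 -m jog '[[[0.06,-0.25,0],[0,0,0],-1],[[0.1,-0.45,0],[0,0,0],-1],[[0.1,-0.45,0],[0,0,0],-1],[[0.12,-0.48,0],[0,0,0],-1],[[0.12,-0.48,0],[0,0,0],-1],[[0.12,-0.48,0],[0,0,0],-1],[[0.12,-0.48,0],[0,0,0],-1],[[0.12,-0.48,0],[0,0,0],-1],[[0.1,-0.48,0],[0,0,0],-1],[[0,0,0],[0,0,0],-1]]'
python3 -m jog '[[[0,0,0],[0,0,0],-1]]'
```

```text
time: 19.68
tool_pos: [521.0, -322.2, 156.4]
tcp_rot: [0.001, 0.98, -0.198, -0.002]
wrist_force: [-0.4, 0.8, -0.3]
width: 0.412
gripper_force: 18.0
time: 19.8
tool_pos: [522.0, -316.0, 157.1]
tcp_rot: [-0.001, 0.981, -0.194, -0.002]
wrist_force: [-0.4, -0.3, -0.7]
width: 0.407
gripper_force: 18.0
```

```bash
python3 -m jog '[[[0,0,-0.3],[0,0,0],-1],[[0,0,-0.4],[0,0,0],-1],[[0,0,-0.3],[0,0,0],-1],[[0,0,0],[0,0,0],-1]]'
python3 -m jog '[[[0,0,-0.16],[0,0,0],-1],[[0,0,-0.09],[0,0,0],-1],[[0,0,0],[0,0,0],-1],[[0,0,0],[0,0,0],-1]]'
```

```text
time: 20.3
tool_pos: [520.9, -313.8, 56.6]
tcp_rot: [-0.002, 0.981, -0.193, -0.003]
wrist_force: [0.2, 0.6, -0.1]
width: 0.407
gripper_force: 18.0
time: 20.8
tool_pos: [523.7, -317.6, 35.2]
tcp_rot: [0.0, 0.981, -0.194, 0.0]
wrist_force: [0.5, -0.6, -0.2]
width: 0.412
gripper_force: 18.0
```

Then on to XL at (658, 86.7), 135 mm away in x and 404.5 mm in y.

```bash
python3 -m jog '[[[0,0,0],[0,0,0],0.2],[[0,0,0],[0,0,0],0.4],[[0,0,0],[0,0,0],0.4],[[0,0,0],[0,0,0],0.5],[[0,0,0.2],[0,0,0],1],[[0,0,0.5],[0,0,0],1],[[0,0,0.5],[0,0,0],1],[[0,0,0.1],[0,0,0],1]]'
python3 -m jog '[[[0.1,0.25,0],[0,0,0],1],[[0.15,0.45,0],[0,0,0],1],[[0.15,0.45,0],[0,0,0],1],[[0.16,0.48,0],[0,0,0],1],[[0.16,0.48,0],[0,0,0],1],[[0.16,0.48,0],[0,0,0],1],[[0.16,0.48,0],[0,0,0],1],[[0.16,0.48,0],[0,0,0],1],[[0.14,0.48,0],[0,0,0],1],[[0,0,0],[0,0,0],1]]' 25
python3 -m jog '[[[0,0,0],[0,0,0],1],[[0,0,0],[0,0,0],1]]'
python3 - <<'E'
from h import *
b=vision.snapshot('top'); cv2.imwrite('pics/s4.png',cv2.resize(b[100:300,200:520],None,fx=2.4,fy=2.4))
E
```

```text
time: 21.8
tool_pos: [526.2, -318.6, 170.6]
tcp_rot: [0.002, 0.981, -0.194, 0.004]
wrist_force: [0.0, -0.5, 0.7]
width: 0.999
gripper_force: 0.0
time: 23.05
tool_pos: [656.9, 93.2, 165.1]
tcp_rot: [-0.002, 0.982, -0.19, -0.0]
wrist_force: [-1.0, -0.9, -1.3]
width: 0.999
gripper_force: 0.0
time: 23.3
tool_pos: [657.1, 83.3, 164.6]
tcp_rot: [0.001, 0.981, -0.195, -0.0]
wrist_force: [0.1, -0.1, -0.4]
width: 1.001
gripper_force: 0.0
```

View pics/s4.png

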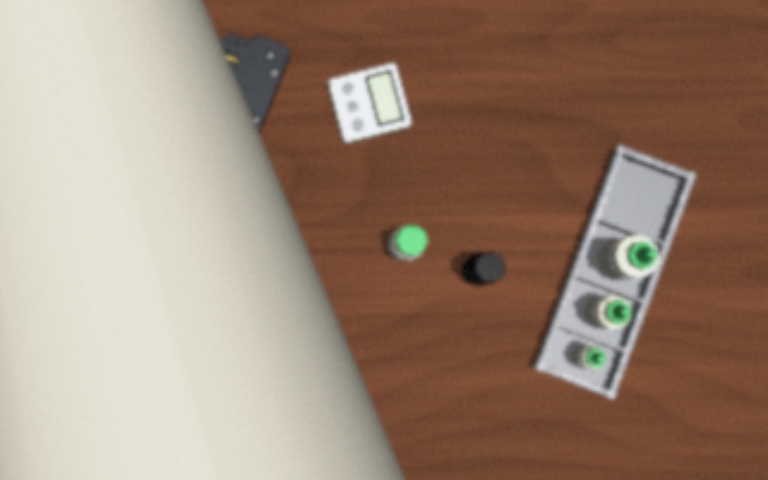

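S, M and L all stand in the tray, with L at crop (643,255). Now descend on XL, stopping partway to check the position.

```bash
python3 -m jog '[[[0.01,0.015,-0.3],[0,0,0],1],[[0,0,-0.2],[0,0,0],1],[[0,0,0],[0,0,0],1],[[0,0,0],[0,0,0],1],[[0,0,0],[0,0,0],1]]'
```

```text
time: 23.98
tool_pos: [659.1, 87.3, 115.9]
tcp_rot: [-0.0, 0.981, -0.194, 0.001]
wrist_force: [1.0, -0.4, -0.4]
width: 1.003
gripper_force: 0.0
```

```bash
python3 -m jog '[[[0,0,-0.3],[0,0,0],1],[[0,0,-0.3],[0,0,0],1],[[0,0,-0.13],[0,0,0],1],[[0,0,0],[0,0,0],1],[[0,0,0],[0,0,0],-1],[[0,0,0],[0,0,0],-1],[[0,0,0],[0,0,0],-1],[[0,0,0],[0,0,0],-1],[[0,0,0],[0,0,0],-1],[[0,0,0],[0,0,0],-1]]' 22
python3 -m jog '[[[0,0,0],[0,0,0],-1],[[0,0,0.2],[0,0,0],-1],[[0,0,0.5],[0,0,0],-1],[[0,0,0.5],[0,0,0],-1],[[0,0,0.1],[0,0,0],-1],[[0,0,0],[0,0,0],-1],[[0,0,0],[0,0,0],-1]]'
```

```text
time: 25.22
tool_pos: [658.3, 87.2, 41.8]
tcp_rot: [0.0, 0.981, -0.194, 0.0]
wrist_force: [-0.9, -0.7, 0.9]
width: 0.501
gripper_force: 22.0
time: 26.1
tool_pos: [656.9, 86.8, 170.0]
tcp_rot: [0.001, 0.981, -0.194, -0.001]
wrist_force: [-0.6, -0.3, -1.0]
width: 0.504
gripper_force: 22.0
```

```bash
python3 -m jog '[[[-0.05,-0.25,0],[0,0,0],-1],[[-0.08,-0.45,0],[0,0,0],-1],[[-0.09,-0.48,0],[0,0,0],-1],[[-0.09,-0.5,0],[0,0,0],-1],[[-0.09,-0.5,0],[0,0,0],-1],[[-0.09,-0.5,0],[0,0,0],-1],[[-0.09,-0.5,0],[0,0,0],-1],[[-0.09,-0.5,0],[0,0,0],-1],[[-0.07,-0.4,0],[0,0,0],-1],[[-0.04,-0.2,0],[0,0,0],-1]]'
python3 -m jog '[[[0,0,0],[0,0,0],-1],[[0,0,-0.3],[0,0,0],-1],[[0,0,-0.3],[0,0,0],-1],[[0,0,-0.2],[0,0,0],-1],[[0,0,0],[0,0,0],-1],[[0,0,0],[0,0,0],-1],[[0,0,0],[0,0,0],-1]]'
```

```text
time: 27.35
tool_pos: [577.9, -343.6, 169.4]
tcp_rot: [-0.0, 0.981, -0.196, -0.002]
wrist_force: [-0.4, 0.2, -2.6]
width: 0.503
gripper_force: 22.0
time: 28.22
tool_pos: [581.4, -341.1, 93.3]
tcp_rot: [0.0, 0.981, -0.194, 0.001]
wrist_force: [-0.4, 0.1, -1.8]
width: 0.502
gripper_force: 22.0
```

```bash
python3 -m jog '[[[-0.01,0,-0.2],[0,0,0],-1],[[0,0,-0.16],[0,0,0],-1],[[0,0,-0.09],[0,0,0],-1],[[0,0,0],[0,0,0],-1],[[0,0,0],[0,0,0],-1]]'
python3 -m jog '[[[0,0,0],[0,0,0],0.3],[[0,0,0],[0,0,0],0.5],[[0,0,0],[0,0,0],0.5],[[0,0,0],[0,0,0],0.6],[[0,0,0.2],[0,0,0],1],[[0,0,0.5],[0,0,0],1],[[0,0,0.5],[0,0,0],1],[[0,0,0.2],[0,0,0],1]]'
python3 -m jog '[[[-0.2,0.3,0],[0,0,0],1],[[-0.2,0.4,0],[0,0,0],1],[[-0.2,0.4,0],[0,0,0],1],[[-0.2,0.4,0],[0,0,0],1],[[-0.2,0.4,0],[0,0,0],1],[[-0.2,0.4,0],[0,0,0],1],[[0,0.3,0],[0,0,0],1],[[0,0.2,0],[0,0,0],1],[[0,0,0],[0,0,0],1],[[0,0,0],[0,0,0],1]]'
python3 - <<'E'
from h import *
for n in("top","side"):
    b=vision.snapshot(n); y,x=(100,200) if n=="top" else (170,240)
    cv2.imwrite(f'pics/f_{n}.png',cv2.resize(b[y:y+200,x:x+320],None,fx=2.4,fy=2.4))
t=np.array([512.5,-313.8]); r=np.array([[np.cos(.39),-np.sin(.39)],[np.sin(.39),np.cos(.39)]])
for k,X in(("dropper_s",-86.5),("dropper_m",-41.5),("dropper_l",11.5),("dropper_xl",73.5),("tray",0)):
    p=r.T@[X,0]+t; mk={}
    for n in("top","side"):
        e=proj(n,[[p[0],p[1],40 if k!="tray" else 9]])[0]; L=[q for q in finder.regions_of(k,n) if np.hypot(*(np.array(q["xy"])-e))<12]
        if L: mk[n]=L[0]["region"]
    if mk:
        x,f=fit(k,mk,[*p] if k!="tray" else [*p,-.39]); print(k,list(mk),x.round(2),(r@(x[:2]-t)).round(1),round(f,2))
E
```

```text
time: 28.85
tool_pos: [579.4, -340.7, 46.5]
tcp_rot: [-0.0, 0.981, -0.194, 0.0]
wrist_force: [0.5, 0.0, -1.0]
width: 0.502
gripper_force: 22.0
time: 29.85
tool_pos: [581.6, -341.7, 192.3]
tcp_rot: [0.001, 0.981, -0.194, 0.004]
wrist_force: [1.7, -0.3, 0.3]
width: 0.999
gripper_force: 0.0
time: 31.1
tool_pos: [459.2, -61.8, 186.8]
tcp_rot: [0.0, 0.981, -0.195, 0.0]
wrist_force: [0.4, -0.4, 0.0]
width: 0.999
gripper_force: 0.0
dropper_s ['side'] [ 435.77 -279.69] [-83.9   2.4] 0.09
dropper_m ['top', 'side'] [ 476.18 -297.96] [-39.6   0.8] 0.15
dropper_l ['top', 'side'] [ 523.94 -317.58] [12.   0.9] 0.08
dropper_xl ['top', 'side'] [ 580.11 -340.93] [72.8  0.6] 0.06
tray ['top'] [ 5.1556e+02 -3.1642e+02 -3.6000e-01] [ 3.8 -1.3] 0.56
```

View pics/f_top.png

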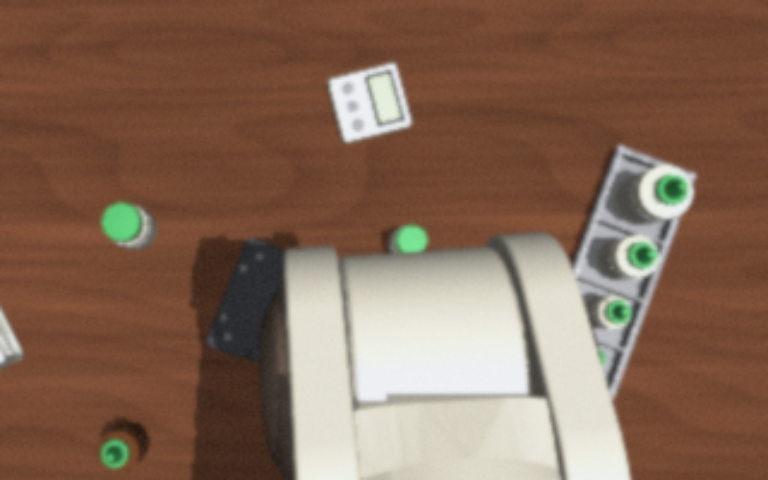

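View pics/f_side.png

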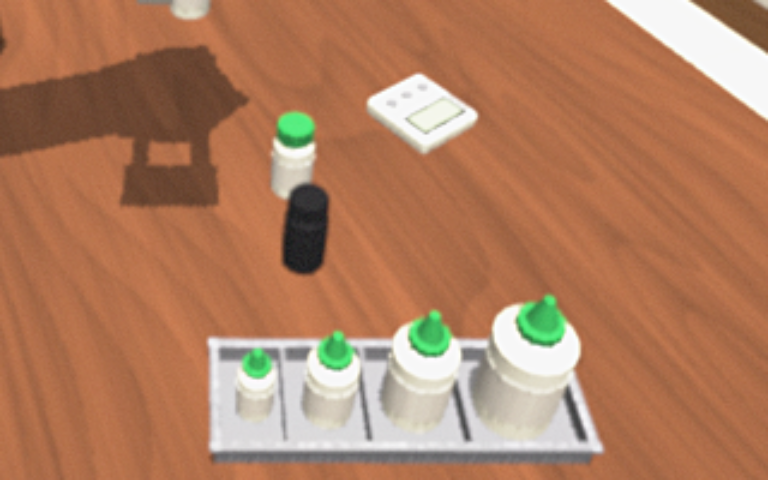

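All four stand upright and well centred in their own compartments, and nothing else has moved. Handing in.

```bash
python3 -c "
from workcell import job
print(job.job_done())"
```

```text
the job is handed in; nothing more can be done
None
```

All four dropper bottles stand upright in the compartments of their own size, nothing was knocked over or visibly moved, and the job was handed in at about 31 s; no verdict came back.

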